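Load the culture-dish tray into the plate reader and start it

ROBOT

A 6-joint arm with a two-finger parallel gripper is mounted at the origin on the work surface. World frame = base frame: x ahead of the robot, y to its left, z up, the work surface at z = 0. Lengths are in m, angles in degrees, forces in N, time in s.
With the tool pointing down it reaches from about 0.4 to 0.825 m from the base axis. Payload 7 kg.
Tool frame: the origin (TCP) lies between the finger pads; the fingertips stand 22 mm ahead of it and the grasp point (between the pads) lies 3 mm ahead of it; z points along the fingers, y is the line along which they close (so a half turn about z gives the same grasp; the last joint's range is limited). The gripper opens to 88 mm and grips with 3 to 60 N. Pads are 19 mm wide; open, the fingers measure 130 mm over their backs; the gripper's body (78 mm by 193 mm) begins 47 mm behind the grasp point.
Start: joints at [85.033, 20.546, 0.682, 0, -70.136, -16.507], TCP at [0.247, 0.628, 0.249] pointing down, gripper open.
Joint ranges: [-176.03, 176.03], [-82.01, 121.73], [-58.28, 71.71], [-173.87, 95.51], [-174.79, -0.11], [-173.66, 173.66]. Speed limits (degrees/s): [136.94, 136.94, 172.46, 180, 180, 180].

INTERFACE

Orientations are given as [roll, pitch, yaw] about the fixed x, y, z axes, in that order (R = Rz(yaw) Ry(pitch) Rx(roll)).
In Python, from plant import r, vision gives the robot as it stands.
- The arm moves only by the shell command python3 -m pendant 'ROWS' [FORCE]. ROWS is JSON, a list that holds one entry, the list of rows, each a list of 7 numbers: the shift along the tool's x, y, z scaled (see below), then the turn, a rotation vector about the tool's x, y, z scaled (see below), then the opening, from -1 (shut) to 1 (fully open). In form: [[[x, y, z, wx, wy, wz, fingers], ...]]. A call has exactly 8 rows; each row shifts and turns the commanded pose from where the row before left it, along the tool's axes as they then stand; what a row does not reach is not made up. The controller multiplies each number of a shift by 20 mm and each number of a turn by 4 degrees. A row lasts 1/10 s, in which the tool goes at most 50 mm and 8.59 degrees, less where a joint would pass 70% of its speed; a pose out of reach is approached as far as the arm can. A call with a number of a shift or a turn outside -1 to 1 is refused whole. A call with a gripper value outside its range is refused whole. The fingers move at their own pace and stop on an object; FORCE is the grip in N (left out, the last holds). Time passes only in rows, so rows that do not move let the fingers close, or fill a call up. It gives the time, the measured TCP pose, the force, the opening and the grip force at its end, in the units of the state.
- r.get_state(): the state, without advancing time (a new reading comes with each control period).
- vision.capture(name): name is "scene" or "top" or "wrist"; returns a dict with "frame" (480x640x3 uint8, blue, green, red), "depth" (480x640 float32, m along the optical axis (not along the pixel's ray), 0 where there is no reading), "camera_matrix" (3x3 intrinsics, pixels), "extrinsics" (4x4, takes a point from world to camera coordinates); the wrist camera has in their place "hand_eye" (4x4, takes a point from camera to tool coordinates, whose origin is the TCP and whose axes are the flange's). Camera axes: x right, y up, looking along -z (the intrinsics and any distortion apply to the point x, -y, -z); pixel columns grow to the right and rows downward; lengths in m; the calibration is good to about 2 mm. A picture is of the moment at which its call begins: read the wrist's pose just before it.
- r.close_job(): hands the job in; it is judged then, once.
The state is a dict: "time_s": time; "joints": joint angles; "qd": joint speeds; "joint_torque": joint torques, N m; "tcp_pos": TCP position; "eef_rot": TCP orientation; "contact_force": force on the tool from outside, world axes, zero at the start; "moment": the same for the moment, N m; "gripper_width": finger opening in m; "gripper_force": force on a finger pad.
Only numpy, scipy, OpenCV 4.12 (cv2) and the standard library are available. Lean on these libraries where they do the work, as an engineer would, in place of code of your own. Each camera call takes 0.05 s, during which the arm holds its last target. There are 200 camera calls.

TASK

Lift the orange cover off the blue dish tray by its knob and set it down, knob up, in the middle of the green mat. Then carry the tray level by its yellow centre fin to the plate reader, set it on the ledge between the guides with its plain end towards the slot, let go, and slide it by its black end pull fully home against the stop inside, both dishes still flat in their pockets; last, press the green start button on the reader right down and let it come up again. Put things down rather than drop them, and leave the other things on the bench where they are.

Things in the scene. Friction and masses are not known exactly. Their poses are not given: they have to be found in the camera images.
- reader: White low plate reader, fixed, 92 high, 190 wide. Origin at bench level under the middle of the slot mouth; x points into the slot, z up. Grey level base, 20 thick, is ledge (from the mouth out to x = -170) and slot floor in one; the housing runs from x = 0 to +240. Yaw about +90 degrees (slot points to the robot's left), give or take 0.2 rad.
- slot_mouth (a point): Middle of the slot mouth on the slot floor, 20 above the bench; axes as reader. Slot: 98 wide, 60 high (floor 20, ceiling 80 above the bench), ending at a black stop 182 beyond the mouth. On the ledge two orange guides, 15 high, flare from about 50 off the centre line at the mouth to about 66 at 93 before it.
- start_top (a point): Centre of the top of the green round start button (34 across) on the reader's roof, at reader x = +45, y = +68. Pressed straight down.
- start (a joint): Travel of the start button: 0 up, 0.006 m fully down; spring, about 5 N to bottom it; counts as pressed beyond 0.004; springs back.
- tray: Blue tray, about 350 g: deck 180 (x) x 90 (y) x 8; origin at the centre of its underside, z up. The plain +x end enters the slot first; a neck 26 wide at the -x end, out to x = -151, bears the end pull. Two square pockets, ridges 6 high. Fully home its origin is at reader x = +92: deck's rear end flush with the mouth, pull outside. At the start yaw is 0 give or take 0.2 (pull towards the robot).
- tray_fin (a point): On the yellow upright centre fin of the tray (34 along x, 12 thick in y, from 8 to 54 above the tray's underside), point on its middle plane 46 above the underside. Pinched from above across y. Axes as the tray.
- tray_pull (a point): On the black upright end pull (34 along x, 12 thick in y, from 8 to 54 above the underside), at tray x = -130, 46 above the underside. Pinched from above across y. Axes as the tray.
- pocket_lead (a point): Centre of the floor of the pocket at tray x = +50, 8 above the underside.
- pocket_trail (a point): Centre of the floor of the pocket at tray x = -50, 8 above the underside.
- dish_lead: Loose culture dish with red medium, 54 across, 14 high, 30 g, lying in pocket_lead; origin at the centre of its underside.
- dish_trail: Loose culture dish with amber medium, as the other, lying in pocket_trail.
- cover: Loose orange cover, an open-bottomed box 173 (x) x 73 (y) x 54 high, walls 3, 150 g, standing on the tray's deck (8 above the bench) around the ridges (2 play), hiding fin and dishes. Origin at the middle of its lower rim plane, z up; knob top 90 above it. With it on, the tray does not fit the slot.
- cover_knob (a point): Middle of the black round knob (28 across, 28 tall, from 62 to 90 above the cover's lower rim), on the cover's axis, 80 above the rim. Roof of the cover is at 54.
- mat: Flat green mat fixed to the bench, 210 (x) x 120 (y) x 3 thick; origin at the centre of its underside.
- wash_bottle: Bystander: white wash bottle with orange cap and spout, 68 across, 210 high.
- dish_stack: Bystander: stack of brown culture dishes, 90 across, 63 high.
- specimen_jar: Bystander: jar with yellow cap, 48 across, 75 high.
- tube_rack: Bystander: clear rack of capped tubes, 70 x 160, 88 high.
- timer: Bystander: flat white bench timer, 55 x 65 x 22.
- tip_box: Bystander: blue box of pipette tips with clear lid, 85 x 120 x 61.
There are look-alikes about, which are no part of the job. Of the things like the cover, leave any that is pink or red; of the rest the larger one is meant.

How it is judged (in metres and radians):
On the way, in this order (a step that is already met when the one before it is completed fails the run):
1. the cover stands knob up in the middle of the green mat, let go (x of cover in the frame of mat between -0.045 and 0.045 m and y of cover in the frame of mat between -0.045 and 0.045 m and z of cover in the frame of mat below 0.01 m and angle between cover's own z axis and vertical below 0.1 rad and contact force between the fingers and cover below 0.1 N), for 0.2 s.
2. the tray rests on the reader's ledge, plain end towards the slot, let go (x of tray in the frame of reader between -0.17 and -0.02 m and y of tray in the frame of reader between -0.03 and 0.03 m and z of tray in the frame of reader between 0.016 and 0.025 m and x of pocket_trail in the frame of reader below -0.06 m and x of pocket_lead in the frame of reader above -0.13 m and angle between the x axis of tray and the x axis of reader, either way round below 0.25 rad and angle between tray's own z axis and vertical below 0.06 rad and contact force between the fingers and tray below 0.1 N), for 0.2 s.
3. the tray is fully home in the slot with both dishes flat in their pockets (x of tray in the frame of reader above 0.086 m and y of tray in the frame of reader between -0.008 and 0.008 m and z of tray in the frame of reader between 0.016 and 0.025 m and angle between the x axis of tray and the x axis of reader, either way round below 0.06 rad and angle between tray's own z axis and vertical below 0.06 rad and distance between dish_lead and pocket_lead below 0.008 m and angle between each of dish_lead, dish_trail's own z axis and vertical below 0.12 rad and distance between dish_trail and pocket_trail below 0.008 m), for 0.1 s.
4. the start button is pressed down with the tray home (all of step 3 and value of joint start above 0.004 m), for 0.05 s.
At the end, for the whole second after the job is handed in: Tray home in the reader (within 6 mm of the stop, 8 mm sideways, 0.06 rad), each dish flat in its pocket (8 mm); cover upright on the green mat, its centre within 45 mm of the mat's along each mat axis; button up; all let go and at rest (all of step 1 and all of step 3 and value of joint start below 0.002 m and linear speed of each of tray, cover below 0.02 m/s and contact force between the fingers and tray below 0.1 N); the robot touches nothing.
It fails at once if another thing on the bench is pushed more than 30 mm from its place (distance of any of wash_bottle, dish_stack, specimen_jar, tube_rack, timer, tip_box from where it was at the start of the episode above 0.03 m).
It fails at once if the tray is tipped more than about 20 degrees (angle between tray's own z axis and vertical above 0.35 rad).
It fails at once if the cover is dropped (falls free faster than 0.5 m/s) (linear speed of cover above 0.5 m/s and contact force between the fingers and cover below 0.1 N).
It fails at once if the tray is dropped (falls free faster than 0.5 m/s) (linear speed of tray above 0.5 m/s and contact force between the fingers and tray below 0.1 N).
It also fails if it takes over 72 s, if anything falls off the work surface, if the arm or the gripper's body presses on something with over 40 N, if the wrist force passes 120 N, or if a joint passes its speed limit or range.

## Working session

There is one attempt and no reset: what is moved stays moved. The work goes in short steps, Python scripts to look and compute and a shell command to move; the robot and the scene stay as the last step left them, time stands still between calls to the robot, and variables do not carry over. Pictures are saved under pics/ and viewed, at most 13 in all, crops included, and the job is handed in when it is done.

```bash
ls; mkdir -p pics
python3 - <<'E'
from plant import r,vision
import cv2,numpy as np
s=r.get_state();print(s['tcp_pos'],s['eef_rot'],s['gripper_width'],s['time_s'])
for n in ('scene','top'):
    c=vision.capture(n);cv2.imwrite(f'pics/{n}0.png',c['frame']);np.savez(f'{n}0.npz',**c)
    print(n,c['camera_matrix'].tolist(),np.round(c['extrinsics'],3).tolist(),[k for k in c])
E
```

```text
pics
[0.24696525 0.62773036 0.2476213 ] [ 1.79905912e+02 -8.00620291e-03 -2.14821130e+01] 0.0874676048502287 0.0
scene [[480.23562779256673, 0.0, 321.53039710291085], [0.0, 480.23562779256673, 247.21552000281883], [0.0, 0.0, 1.0]] [[-0.463, 0.886, 0.011, 0.383], [-0.61, -0.328, 0.721, 0.212], [0.643, 0.327, 0.692, -1.517], [0.0, 0.0, 0.0, 1.0]] ['frame', 'depth', 'camera_matrix', 'extrinsics']
top [[490.2586557579352, 0.0, 314.4134550880789], [0.0, 490.2586557579352, 242.6177467755553], [0.0, 0.0, 1.0]] [[-0.025, -1.0, -0.018, -0.124], [0.988, -0.027, 0.152, -0.558], [-0.152, -0.015, 0.988, -1.282], [0.0, 0.0, 0.0, 1.0]] ['frame', 'depth', 'camera_matrix', 'extrinsics']
```

View pics/top0.png

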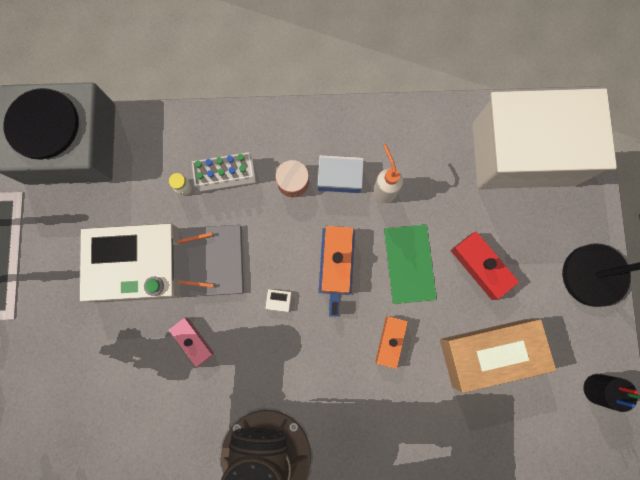

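View pics/scene0.png

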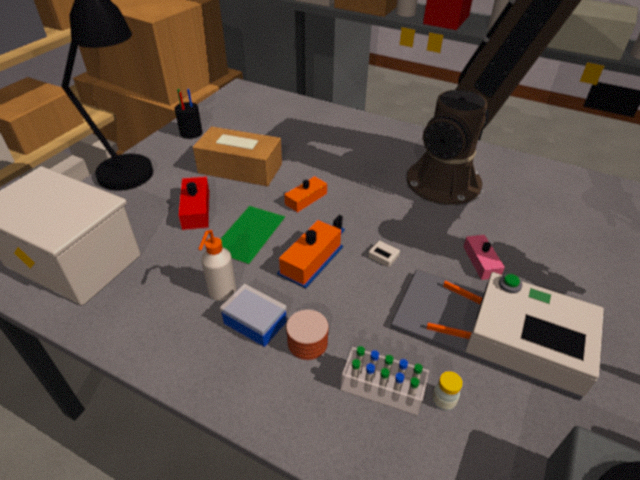

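Candidates for the cover (top view pixels): large orange on the blue tray (337,258), small orange (392,342), red (488,265), pink (190,342). By the description I choose the large orange one on the tray. Next I measure and take a close crop.

```bash
cat > h.py <<'E'
import numpy as np,cv2
from scipy.spatial.transform import Rotation as Ro
def load(n): return dict(np.load(n+'.npz'))
def cam(c):
    """camera-to-world 4x4"""
    if 'T' in c: return c['T']
    return np.linalg.inv(c['extrinsics'])
def ray(c,uv):
    T=cam(c);K=c['camera_matrix'];u,v=uv
    d=np.array([(u-K[0,2])/K[0,0],-(v-K[1,2])/K[1,1],-1.])
    return T[:3,3],T[:3,:3]@d
def plane(c,uv,z):
    o,d=ray(c,uv);return o+d*(z-o[2])/d[2]
def tri(*obs):
    A=np.zeros((3,3));b=np.zeros(3);L=[]
    for c,uv in obs:
        o,d=ray(c,uv);d=d/np.linalg.norm(d);P=np.eye(3)-np.outer(d,d);A+=P;b+=P@o;L.append((o,P))
    p=np.linalg.solve(A,b);return p,max(np.linalg.norm(P@(p-o)) for o,P in L)
def blobs(c,lo,hi,roi=None,amin=30):
    m=cv2.inRange(cv2.cvtColor(c['frame'],cv2.COLOR_BGR2HSV),np.array(lo),np.array(hi))
    if roi is not None:
        k=np.zeros_like(m);x0,y0,x1,y1=roi;k[y0:y1,x0:x1]=255;m&=k
    cs,_=cv2.findContours(m,cv2.RETR_EXTERNAL,cv2.CHAIN_APPROX_NONE)
    return sorted([q for q in cs if cv2.contourArea(q)>=amin],key=cv2.contourArea,reverse=True)
def cen(q):
    m=cv2.moments(q);return np.array([m['m10'],m['m01']])/m['m00']
def rect(c,q,z):
    """min-area rectangle of a contour cast on plane z: centre, sizes, angle of long axis (deg)"""
    P=np.array([plane(c,p[0],z)[:2] for p in q],np.float32)
    (cx,cy),(w,h),a=cv2.minAreaRect(P*1000)
    if w<h: w,h,a=h,w,a+90
    return np.round([cx,cy,w,h,(a+90)%180-90],1)
def move(dw,yaw):
    """world shift (m) -> tool units (20 mm)"""
    return np.round(Ro.from_euler('xyz',[180,0,yaw],degrees=True).inv().apply(dw)/.02,2)
def wrist():
    from plant import r,vision
    s=r.get_state();c=vision.capture('wrist')
    W=np.eye(4);W[:3,:3]=Ro.from_euler('xyz',s['eef_rot'],degrees=True).as_matrix();W[:3,3]=s['tcp_pos']
    c['T']=W@c['hand_eye'];return c,s
E
python3 - <<'E'
from h import *
t=load('top0');s=load('scene0')
def show(n,c,lo,hi,roi,z=None,a=30):
    for q in blobs(c,lo,hi,roi,a)[:4]:
        print(n,np.round(cen(q),1),cv2.contourArea(q),rect(c,q,z) if z is not None else '')
OR=([5,150,120],[20,255,255]);BK=([0,0,0],[179,255,50]);GR=([45,80,40],[75,255,255])
show('cover top',t,*OR,(310,215,365,300),.062)
show('knob top',t,*BK,(325,245,350,275))
show('knob sc',s,*BK,(300,225,322,246),a=10)
show('pull top',t,*BK,(325,290,345,320),a=5)
show('mat top',t,*GR,(380,215,440,310),.003)
show('button top',t,*GR,(140,272,170,300))
show('button sc',s,*GR,(495,270,525,295))
show('guides top',t,*OR,(170,225,220,295),.035)
show('blue top',t,([100,80,30],[130,255,255]),(310,215,365,325),.008)
show('roof top',t,([0,0,170],[60,60,255]),(75,220,185,305),.092)
show('ledge top',t,([0,0,60],[179,60,120]),(200,215,250,300),.02,a=200)
a=cv2.resize(t['frame'][205:325,60:260],None,fx=4,fy=4,interpolation=2)
b=cv2.resize(t['frame'][205:325,300:350+50],None,fx=4,fy=4,interpolation=2)
cv2.imwrite('pics/crop1.png',a);cv2.imwrite('pics/crop2.png',b)
E
```

```text
cover top [337.  259.2] 1651.0 [ 506.3 -197.9  172.2   71.    -5.3]
knob sc [310.3 236.8] 84.0 
mat top [409.6 263.8] 3133.0 [ 495.6 -398.6  208.1  118.4    4. ]
button top [151.9 285.5] 111.0 
button sc [511.6 279.8] 150.0 
guides top [195.3 237.6] 68.5 [578.2 188.   92.8   9.1 -78.8]
guides top [197.3 283.6] 47.5 [452.9 182.6  92.9   6.5  82.2]Traceback (most recent call last):
  File "<stdin>", line 15, in <module>
  File "<stdin>", line 4, in show
  File "h.py", line 20, in blobs
    m=cv2.inRange(cv2.cvtColor(c['frame'],cv2.COLOR_BGR2HSV),np.array(lo),np.array(hi))
cv2.error: OpenCV(4.12.0) /io/opencv/modules/core/src/arithm.cpp:2051: error: (-209:Sizes of input arguments do not match) The lower boundary is neither an array of the same size and same type as src, nor a scalar in function 'inRange'
```

Run:
```python
from h import *
t=load('top0');s=load('scene0')
def show(n,c,lo,hi,roi,z=None,a=30):
    for q in blobs(c,lo,hi,roi,a)[:4]:
        print(n,np.round(cen(q),1),cv2.contourArea(q),rect(c,q,z) if z is not None else '')
show('knob top',t,[0,0,0],[179,255,80],(325,245,350,275),a=10)
show('blue top',t,[100,80,20],[130,255,255],(310,215,365,325),.008)
show('roof top',t,[0,0,150],[179,60,255],(75,215,185,310),.092)
show('ledge top',t,[0,0,60],[179,60,112],(206,215,250,305),.02,a=200)
k,e=tri((t,(337.5,257.5)),(s,(310.3,236.8)));print('knob',k,e)
k,e=tri((t,(152.,285.5)),(s,(511.6,279.8)));print('button',k,e)
b=np.zeros((480,720,3),np.uint8)
b[:,:400]=cv2.resize(t['frame'][205:325,300:400],None,fx=4,fy=4,interpolation=2)
b[:,400:]=cv2.resize(t['frame'][225:345,160:240],None,fx=4,fy=4,interpolation=2)
cv2.imwrite('pics/crop2.png',b)
```

```text
knob top [337.2 257.3] 57.5 
blue top [333.  300.4] 81.0 [ 389.  -186.3   59.7   22.9   -4.9]
blue top [321.1 264.4] 33.0 [ 510.  -156.3  174.8    6.5   -4.3]
roof top [124.7 258.5] 6642.0 [523.4 353.9 263.9 218.6 -88.1]
roof top [180.  221.1] 78.0 [613.7 215.4  32.1  29.5  -1.6]
ledge top [244.4 260.4] 436.5 [517.   55.6 184.6  32.5  -1.6]
knob [ 0.50758356 -0.19932234  0.08118076] 0.0007982483856897082
button [0.44516021 0.27515836 0.10778432] 0.0007072619192783145
```

View pics/crop2.png

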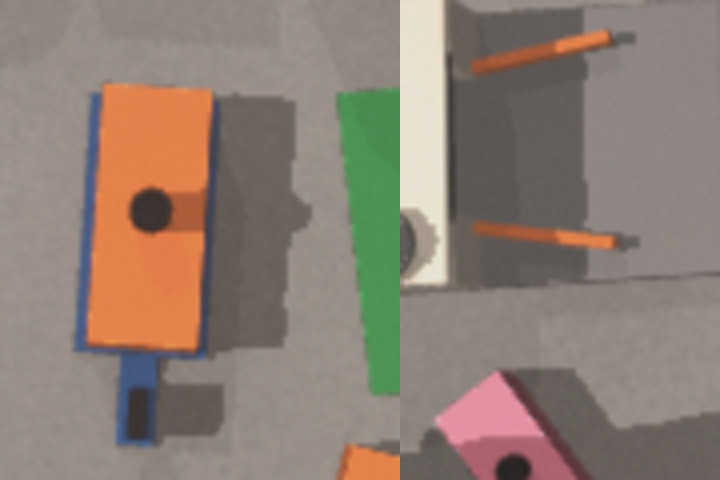

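The crop shows the large orange cover with its black knob (150,210 in the crop) on the blue tray with its black pull (137,413), so the choice holds. I turn first, then travel.

```bash
for i in 1 2 3 4 5; do python3 -m pendant '[[[0,0,0,0,0,1,1],[0,0,0,0,0,1,1],[0,0,0,0,0,1,1],[0,0,0,0,0,1,1],[0,0,0,0,0,1,1],[0,0,0,0,0,1,1],[0,0,0,0,0,1,1],[0,0,0,0,0,1,1]]]' | tail -1; done
for i in 1 2; do python3 -m pendant '[[[-1,-1,0,0,0,0,1],[-1,-1,0,0,0,0,1],[-1,-1,0,0,0,0,1],[-1,-1,0,0,0,0,1],[-1,-1,0,0,0,0,1],[-1,-1,0,0,0,0,1],[-1,-1,0,0,0,0,1],[-1,-1,0,0,0,0,1]]]'|tail -1; done
for i in 1 2; do python3 -m pendant '[[[0,-1,0,0,0,0,1],[0,-1,0,0,0,0,1],[0,-1,0,0,0,0,1],[0,-1,0,0,0,0,1],[0,-1,0,0,0,0,1],[0,-1,0,0,0,0,1],[0,-1,0,0,0,0,1],[0,-1,0,0,0,0,1]]]'|tail -1; done
python3 - <<'E'
from plant import r
s=r.get_state();print(s)
E
```

```text
gripper_force: 0.0
gripper_force: 0.0
gripper_force: 0.0
gripper_force: 0.0
gripper_force: 0.0
gripper_force: 0.0
gripper_force: 0.0
gripper_force: 0.0
gripper_force: 0.0
{'time_s': 7.3, 'joints': array([  17.58394643,   11.86929716,  -12.14031243,   -0.45251184,
        -66.87696804, -107.78614009]), 'qd': array([-19.74820309,   0.18967688,  -0.02139721,   0.29446927,
         0.08059185,  19.61245209]), 'joint_torque': array([  2.23117031, -45.58798313,  28.14752877,   6.65854409,
        -0.16596527,  -0.57482164]), 'tcp_pos': array([ 0.57298115, -0.01689835,  0.24153049]), 'eef_rot': array([179.87738775,  -0.9710908 , 179.61792032]), 'contact_force': array([0.17477878, 0.11628393, 0.02097643]), 'moment': array([ 0.07599824, -0.23538612, -0.01901141]), 'gripper_force': 0.0, 'gripper_width': 0.08784495322409822}
```

```bash
cat >> h.py <<'E'
def rel(xyz,yaw):
    """from the measured pose to a tool-down target: shift and turn in row units"""
    from plant import r
    s=r.get_state();R=Ro.from_euler('xyz',s['eef_rot'],degrees=True)
    d=R.inv().apply(np.array(xyz)-s['tcp_pos'])/.02
    w=(R.inv()*Ro.from_euler('xyz',[180,0,yaw],degrees=True)).as_rotvec(degrees=True)/4
    print('t',round(s['time_s'],2),'tcp',np.round(s['tcp_pos'],4),np.round(s['eef_rot'],2),'w',round(s['gripper_width'],4),'F',np.round(s['contact_force'],1),round(s['gripper_force'],1))
    print('shift',np.round(d,2),'turn',np.round(w,2))
E
python3 - <<'E'
from h import *
rel([.5075,-.199,.22],174.7)
E
```

```text
t 7.3 tcp [ 0.573  -0.0169  0.2415] [179.88  -0.97 179.62] w 0.0878 F [0.2 0.1 0. ] 0.0
shift [ 3.19 -9.13  1.11] turn [ 0.02 -0.24  1.23]
```

```bash
python3 -m pendant '[[[0.4,-0.9,0.1,0,0,0,1],[0.4,-0.9,0.1,0,0,0,1],[0.4,-1,0.1,0,0,0,1],[0.4,-1,0.1,0,0,0,1],[0.4,-1,0.1,0,0,0,1],[0.4,-1,0.2,0,0,0,1],[0.4,-1,0.2,0,0,0,1],[0.3,-0.9,0.1,0,0,0,1]]]'|tail -1
python3 -m pendant '[[[0,-0.5,0,0,-0.12,0.6,1],[0,-0.5,0,0,-0.12,0.6,1],[0,0,0,0,0,0,1],[0,0,0,0,0,0,1],[0,0,0,0,0,0,1],[0,0,0,0,0,0,1],[0,0,0,0,0,0,1],[0,0,0,0,0,0,1]]]'|tail -1
python3 - <<'E'
from h import *
rel([.5075,-.199,.22],174.7)
c,s=wrist();np.savez('w1.npz',**c);cv2.imwrite('pics/w1.png',c['frame'])
E
```

```text
gripper_force: 0.0
gripper_force: 0.0
t 8.9 tcp [ 0.5095 -0.1885  0.2222] [ 1.7992e+02 -2.0000e-02  1.7485e+02] w 0.0878 F [-0.4  1.2  0.1] 0.0
shift [ 0.05 -0.53  0.11] turn [ 0.02 -0.01  0.04]
```

View pics/w1.png

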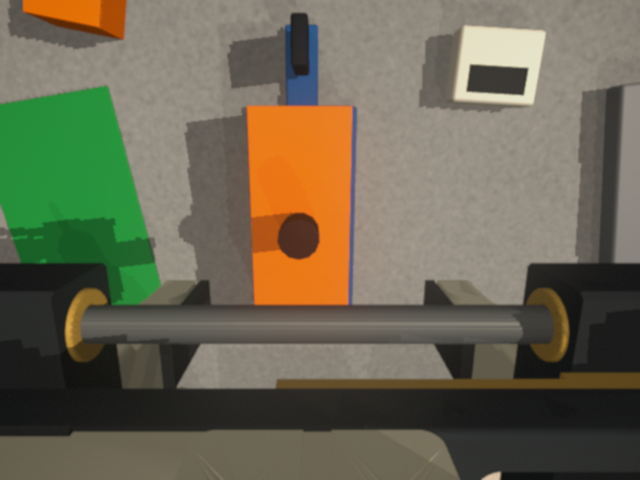

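The wrist view shows the knob at (299,236), the pull at (300,43), the cover edges at x about 250 to 352, and the mat on the left. I triangulate across the three views.

Run:
```python
from h import *
t=load('top0');s=load('scene0');w=load('w1')
q=blobs(w,[0,0,0],[179,255,75],(270,205,330,265))[0];k=cen(q);print(k,cv2.boundingRect(q))
p,e=tri((w,k),(t,(337.2,257.3)),(s,(310.3,236.8)));print('knob',p,e)
print('knob on z=.098',plane(w,k,.098), plane(t,(337.2,257.3),.098))
# cover roof edges
q=blobs(w,[3,150,120],[20,255,255],(240,95,365,300))[0]
print('roof right/left by row',[(y,q[q[:,0,1]==y][:,0,0].min(),q[q[:,0,1]==y][:,0,0].max()) for y in (120,160,200)])
for y in (120,200):
    xs=q[q[:,0,1]==y][:,0,0];print(plane(w,(xs.min(),y),.062),plane(w,(xs.max(),y),.062))
q=blobs(w,[0,0,0],[179,255,60],(280,8,320,80),20)[0];print('pull',cen(q),cv2.boundingRect(q),plane(w,(cen(q)[0],20),.054),rect(w,q,.054))
rel([p[0],p[1],.22],174.7)
```

```text
Traceback (most recent call last):
IndexError: list index out of range
```

Run:
```python
from h import *
t=load('top0');s=load('scene0');w=load('w1')
print(w['frame'][236,299],w['frame'][236,262],w['frame'][236,330])
hsv=lambda v:1
m=w['frame'][205:268,270:330,2]<115
n,l,st,ce=cv2.connectedComponentsWithStats(m.astype(np.uint8));i=1+st[1:,4].argmax();k=ce[i]+[270,205];print(k,st[i])
p,e=tri((w,k),(t,(337.2,257.3)),(s,(310.3,236.8)));print('knob',p,e)
print('knob on z=.098',plane(w,k,.098), plane(t,(337.2,257.3),.098))
q=blobs(w,[3,150,120],[20,255,255],(240,95,365,300))[0]
for y in (120,200):
    xs=q[q[:,0,1]==y][:,0,0];print(plane(w,(xs.min(),y),.062),plane(w,(xs.max(),y),.062))
rel([p[0],p[1],.22],174.7)
```

```text
[34 48 81] [ 23  84 178] [ 30 123 235]
[298.14176511 235.69423211] [   8    9   41   45 1439]
knob [ 0.50806997 -0.19969551  0.0816204 ] 0.0019028518531107143
knob on z=.098 [ 0.50449517 -0.20032097  0.098     ] [ 0.50573338 -0.19730662  0.098     ]
[ 0.42768834 -0.22966082  0.062     ] [ 0.43416091 -0.15790241  0.062     ]
[ 0.483163  -0.2347991  0.062    ] [ 0.48964168 -0.16322657  0.062     ]
t 8.95 tcp [ 0.5095 -0.1886  0.2222] [ 1.7992e+02 -2.0000e-02  1.7484e+02] w 0.0879 F [-0.2 -0.2  0.4] 0.0
shift [ 0.02 -0.56  0.11] turn [ 0.02 -0.    0.04]
```

```bash
python3 -m pendant '[[[0.1,-0.3,0.5,0,0,0,1],[0,-0.3,0.8,0,0,0,1],[0,0,0.8,0,0,0,1],[0,0,0.8,0,0,0,1],[0,0,0.8,0,0,0,1],[0,0,0.8,0,0,0,1],[0,0,0.8,0,0,0,1],[0,0,0.6,0,0,0,1]]]'|tail -1
python3 -m pendant '[[[0,0,0.3,0,0,0,1],[0,0,0.3,0,0,0,1],[0,0,0,0,0,0,1],[0,0,0,0,0,0,1],[0,0,0,0,0,0,1],[0,0,0,0,0,0,1],[0,0,0,0,0,0,1],[0,0,0,0,0,0,1]]]'|tail -1
python3 - <<'E'
from h import *
rel([.5065,-.200,.091],174.7)
E
```

```text
gripper_force: 0.0
gripper_force: 0.0
t 10.55 tcp [ 0.5063 -0.2004  0.0924] [179.92   0.   174.82] w 0.0876 F [ 0.4 -0.2  0.2] 0.0
shift [-0.01  0.02  0.07] turn [0.02 0.   0.03]
```

Now close on the knob and lift straight up.

```bash
python3 -m pendant '[[[0,0,0,0,0,0,-1],[0,0,0,0,0,0,-1],[0,0,0,0,0,0,-1],[0,0,0,0,0,0,-1],[0,0,0,0,0,0,-1],[0,0,0,0,0,0,-1],[0,0,0,0,0,0,-1],[0,0,0,0,0,0,-1]]]' 25
python3 -m pendant '[[[0,0,-0.3,0,0,0,-1],[0,0,-0.5,0,0,0,-1],[0,0,-0.6,0,0,0,-1],[0,0,-0.7,0,0,0,-1],[0,0,-0.7,0,0,0,-1],[0,0,-0.7,0,0,0,-1],[0,0,-0.6,0,0,0,-1],[0,0,-0.4,0,0,0,-1]]]'
python3 - <<'E'
from h import *
rel([.494,-.3985,.178],184)
E
```

```text
time_s: 11.35
tcp_pos: [0.5062, -0.2004, 0.0922]
eef_rot: [179.9, -0.0, 174.8]
contact_force: [0.2, 0.4, -0.1]
gripper_width: 0.0293
gripper_force: 0.0
time_s: 12.15
tcp_pos: [0.5067, -0.2006, 0.184]
eef_rot: [179.9, 0.1, 174.8]
contact_force: [0.0, -0.4, -1.2]
gripper_width: 0.0274
gripper_force: 25.0
t 12.15 tcp [ 0.5067 -0.2006  0.184 ] [1.7992e+02 9.0000e-02 1.7482e+02] w 0.0274 F [ 0.  -0.4 -1.2] 25.0
shift [-0.26 -9.91  0.29] turn [ 0.02  0.02 -2.29]
```

```bash
python3 -m pendant '[[[0,-0.5,0,0,0,0,-1],[0,-1,0,0,0,0,-1],[0,-1,0,0,0,0,-1],[0,-1,0,0,0,0,-1],[0,-1,0,0,0,0,-1],[0,-1,0,0,0,0,-1],[0,-1,0,0,0,0,-1],[0,-1,0,0,0,0,-1]]]'|tail -1
python3 -m pendant '[[[0,-1,0,0,0,0,-1],[0,-0.9,0,0,0,0,-1],[0,-0.5,0,0,0,-0.3,-1],[0,0,0,0,0,-0.7,-1],[0,0,0,0,0,-0.7,-1],[0,0,0,0,0,-0.6,-1],[0,0,0,0,0,0,-1],[0,0,0,0,0,0,-1]]]'|tail -1
python3 - <<'E'
from h import *
rel([.495,-.3985,.092],184)
c,s=wrist();np.savez('w2.npz',**c)
t=__import__('plant').vision.capture('top');np.savez('top1.npz',**t)
for q in blobs(c,[45,80,40],[75,255,255],None,300)[:2]: print('mat w',cv2.boundingRect(q))
fin=blobs(t,[20,100,100],[32,255,255],(300,215,365,320),8)
print([ (cen(q),plane(t,cen(q),.054)) for q in fin])
q=blobs(t,[100,80,20],[130,255,255],(300,215,365,325),30)
print([(cv2.contourArea(k),rect(t,k,.008)) for k in q])
cv2.imwrite('pics/top1.png',np.hstack([cv2.resize(t['frame'][205:325,290:390],None,fx=4,fy=4,interpolation=2),cv2.resize(c['frame'],None,fx=.6,fy=.6)[:, :].copy() if 0 else cv2.resize(c['frame'],(400,300)).repeat(1,0)[:300] if 0 else cv2.copyMakeBorder(cv2.resize(c['frame'],(400,300)),0,180,0,0,cv2.BORDER_CONSTANT)]))
E
```

```text
gripper_force: 25.0
gripper_force: 25.0
t 13.75 tcp [ 0.4882 -0.3979  0.1816] [ 1.7990e+02 -4.0000e-02 -1.7606e+02] w 0.0278 F [ 0.7 -0.1 -1.6] 25.0
shift [-0.34 -0.06  4.48] turn [ 0.02 -0.01 -0.02]
[]
[]
```

View pics/top1.png

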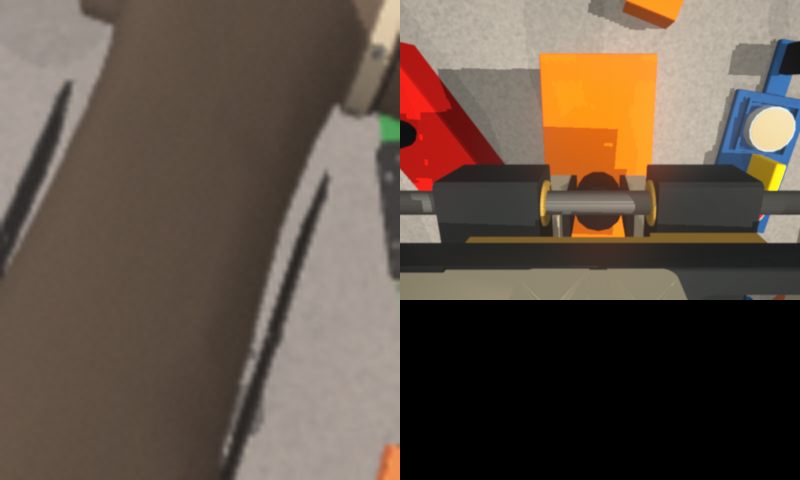

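The wrist view shows the cover hanging straight, with the tray's dish and yellow fin uncovered at the right and the red look-alike clear to the left. Next I lower it.

```bash
python3 -m pendant '[[[-0.2,0,0.4,0,0,0,-1],[-0.14,0,0.7,0,0,0,-1],[0,0,0.8,0,0,0,-1],[0,0,0.8,0,0,0,-1],[0,0,0.7,0,0,0,-1],[0,0,0.5,0,0,0,-1],[0,0,0.3,0,0,0,-1],[0,0,0.2,0,0,0,-1]]]'|tail -1
python3 -m pendant '[[[0,0,0.1,0,0,0,-1],[0,0,0.1,0,0,0,-1],[0,0,0.1,0,0,0,-1],[0,0,0,0,0,0,-1],[0,0,0,0,0,0,-1],[0,0,0,0,0,0,-1],[0,0,0,0,0,0,-1],[0,0,0,0,0,0,-1]]]'|tail -1
python3 - <<'E'
from h import *
rel([.495,-.3985,.0872],184)
E
```

```text
gripper_force: 25.0
gripper_force: 25.0
t 15.45 tcp [ 0.4952 -0.3971  0.088 ] [ 179.92   -0.   -175.98] w 0.0275 F [-0.5  0.5 -0.9] 25.0
shift [ 0.01 -0.07  0.04] turn [ 0.02 -0.    0.  ]
```

```bash
python3 -m pendant '[[[0,0,0.05,0,0,0,-1],[0,0,0,0,0,0,-1],[0,0,0,0,0,0,0],[0,0,0,0,0,0,0.5],[0,0,0,0,0,0,0.5],[0,0,0,0,0,0,0.5],[0,0,0,0,0,0,0.5],[0,0,0,0,0,0,0.5]]]'|tail -6
python3 -m pendant '[[[0,0,-0.3,0,0,0,0.6],[0,0,-0.8,0,0,0,0.6],[0,0,-0.8,0,0,0,0.6],[0,0,-1,0,0,0,0.6],[0,0,-1,0,0,0,0.6],[0,0,-1,0,0,0,0.6],[0,0,-0.8,0,0,0,0.6],[0,0,-0.5,0,0,0,0.6]]]'|tail -5
python3 - <<'E'
from h import *
c,s=wrist();np.savez('w3.npz',**c)
q=blobs(c,[3,150,120],[20,255,255],(150,50,500,400),500)[0];print(cv2.boundingRect(q))
xs=lambda y:q[q[:,0,1]==y][:,0,0]
for y in (130,190):
  try: print(plane(c,(xs(y).min(),y),.057)[:2],plane(c,(xs(y).max(),y),.057)[:2])
  except Exception as e: print(e)
w=load('w2')
f=blobs(w,[20,100,100],[32,255,255],(480,100,640,400),30);print([cv2.boundingRect(k) for k in f])
rel([.507,-.2,.18],174.7)
E
```

```text
time_s: 16.25
tcp_pos: [0.4951, -0.3971, 0.0869]
eef_rot: [179.9, -0.0, -176.0]
contact_force: [0.2, 0.4, -0.1]
gripper_width: 0.065
gripper_force: 0.0
tcp_pos: [0.4956, -0.3976, 0.213]
eef_rot: [180.0, 0.1, -176.0]
contact_force: [-0.2, -0.2, -0.3]
gripper_width: 0.0698
gripper_force: 0.0
(264, 108, 107, 198)
[ 0.42751062 -0.43816732] [ 0.42246546 -0.36625958]
[ 0.46862251 -0.43584884] [ 0.46355113 -0.36348334]
[(555, 246, 63, 60), (480, 373, 104, 15)]
t 17.1 tcp [ 0.496  -0.3978  0.2141] [-1.7996e+02  1.7000e-01 -1.7596e+02] w 0.0701 F [ 0.7 -1.   3.2] 0.0
shift [-1.24  9.83  1.7 ] turn [-0.01  0.04  2.33]
```

```bash
python3 -m pendant '[[[0,0.8,0,0,0,0.3,1],[0,1,0,0,0,0.4,1],[0,1,0,0,0,0.4,1],[0,1,0,0,0,0.4,1],[0,1,0,0,0,0.4,1],[0,1,0,0,0,0.4,1],[0,1,0,0,0,0,1],[0,1,0,0,0,0,1]]]'|tail -1
python3 -m pendant '[[[0,1,0,0,0,0,1],[0,0.8,0,0,0,0,1],[0,0.2,0,0,0,0,1],[0,0,0,0,0,0,1],[0,0,0,0,0,0,1],[0,0,0,0,0,0,1],[0,0,0,0,0,0,1],[0,0,0,0,0,0,1]]]'|tail -1
python3 - <<'E'
from h import *
rel([.507,-.2,.18],174.7)
c,s=wrist();np.savez('w4.npz',**c);cv2.imwrite('pics/w4.png',c['frame'])
E
```

```text
gripper_force: 0.0
gripper_force: 0.0
t 18.7 tcp [ 0.5019 -0.2022  0.2111] [ 1.7992e+02 -3.0000e-02  1.7478e+02] w 0.0876 F [-0.6  0.5  0.3] 0.0
shift [-0.25  0.13  1.56] turn [ 0.02 -0.01  0.02]
```

View pics/w4.png

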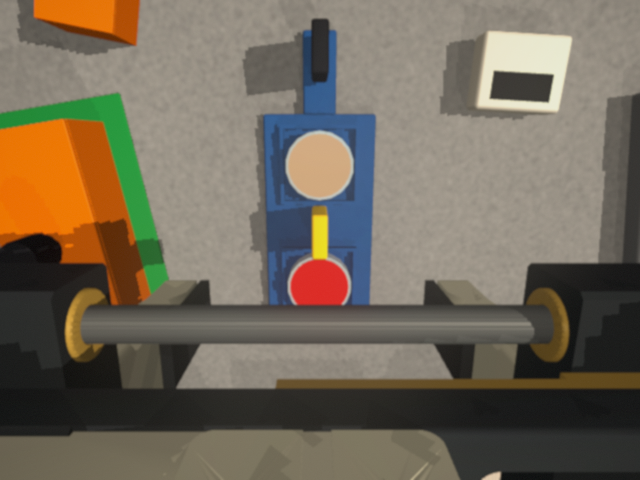

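The wrist view shows the fin at (319,235), the amber dish at (319,165), the red dish at (319,285) and the pull at (320,48). All are flat, and the cover is on the mat at the left.

Run:
```python
from h import *
a=load('w4');b=load('w2')
def cc(c,lo,hi,roi):
    q=blobs(c,lo,hi,roi,40)[0];return cen(q),cv2.boundingRect(q)
Y=([22,150,60],[33,255,255])
fa=cc(a,*Y,(300,195,340,260));fb=cc(b,*Y,(540,230,640,310))
AM=([5,50,150],[21,140,255]);da=cc(a,*AM,(270,110,370,210));db=cc(b,*AM,(540,150,640,260))
PB=([0,0,0],[179,255,55]);pa=cc(a,*PB,(300,10,340,90))
print(fa,fb,da,db,pa)
print('fin tri',tri((a,fa[0]),(b,fb[0])),'dish tri',tri((a,da[0]),(b,db[0])))
x,y,w,h=fa[1]
print('fin top far/near rows on .054',plane(a,(x+w/2,y),.054),plane(a,(x+w/2,y+h),.054))
print('amber on .022',plane(a,da[0],.022))
x,y,w,h=pa[1];print('pull',plane(a,(x+w/2,y),.054),plane(a,(x+w/2,y+h),.054))
q=blobs(a,[95,120,60],[125,255,255],(255,110,385,305),300)[0]
for v in (125,220,300):
    xs=q[q[:,0,1]==v][:,0,0];l,r_=plane(a,(xs.min(),v),.008),plane(a,(xs.max(),v),.008);print(v,l[:2],r_[:2],(l+r_)[:2]/2)
print('deck rear edge',plane(a,(320,q[:,0,1].min()),.008))
```

```text
(array([319.19274376, 233.94860166]), (312, 207, 16, 52)) (array([586.26508454, 274.88956104]), (555, 247, 62, 59)) (array([318.97293002, 165.20291523]), (288, 134, 63, 64)) (array([586.25465666, 216.82402002]), (562, 183, 59, 57)) (array([319.41661977,  49.72537985]), (312, 20, 16, 62))
fin tri (array([ 0.50703627, -0.20073981,  0.03538813]), np.float64(0.0017587158687675146)) dish tri (array([ 0.46163931, -0.19676801,  0.01547447]), np.float64(0.00419450001422242))
fin top far/near rows on .054 [ 0.48472279 -0.1982725   0.054     ] [ 0.52366053 -0.2017594   0.054     ]
amber on .022 [ 0.45706053 -0.19629376  0.022     ]
pull [ 0.36275187 -0.18734995  0.054     ] [ 0.40036988 -0.19071866  0.054     ]
125 [ 0.4225707  -0.23698767] [ 0.43047217 -0.15062987] [ 0.42652144 -0.19380877]
220 [ 0.50399579 -0.19111068] [ 0.50707536 -0.15759153] [ 0.50553558 -0.17435111]
300 [ 0.5775006  -0.17773269] [ 0.5787189  -0.16452313] [ 0.57810975 -0.17112791]
deck rear edge [ 0.41528949 -0.19161399  0.008     ]
```

```bash
python3 -m pendant '[[[-0.13,0.04,0.4,0,0,0,1],[-0.13,0.04,0.8,0,0,0,1],[0,0,1,0,0,0,1],[0,0,1,0,0,0,1],[0,0,1,0,0,0,1],[0,0,1,0,0,0,1],[0,0,1,0,0,0,1],[0,0,0.6,0,0,0,1]]]'|tail -1
python3 -m pendant '[[[0,0,0.5,0,0,0,1],[0,0,0.4,0,0,0,1],[0,0,0.3,0,0,0,1],[0,0,0,0,0,0,1],[0,0,0,0,0,0,1],[0,0,0,0,0,0,1],[0,0,0,0,0,0,1],[0,0,0,0,0,0,1]]]'|tail -1
python3 - <<'E'
from h import *
rel([.5065,-.2008,.047],174.7)
E
```

```text
gripper_force: 0.0
gripper_force: 0.0
t 20.35 tcp [ 0.5074 -0.2004  0.0516] [1.7992e+02 2.0000e-02 1.7482e+02] w 0.088 F [ 0.9  0.4 -0.2] 0.0
shift [ 0.04 -0.02  0.23] turn [0.02 0.01 0.03]
```

```bash
python3 -m pendant '[[[0.05,0,0.2,0,0,0,1],[0,0,0,0,0,0,1],[0,0,0,0,0,0,-1],[0,0,0,0,0,0,-1],[0,0,0,0,0,0,-1],[0,0,0,0,0,0,-1],[0,0,0,0,0,0,-1],[0,0,0,0,0,0,-1]]]' 55 |tail -1
python3 -m pendant '[[[0,0,0,0,0,0,-1],[0,0,0,0,0,0,-1],[0,0,0,0,0,0,-1],[0,0,0,0,0,0,-1],[0,0,-0.1,0,0,0,-1],[0,0,-0.3,0,0,0,-1],[0,0,-0.3,0,0,0,-1],[0,0,-0.1,0,0,0,-1]]]'
python3 - <<'E'
from h import *
from plant import r
rel([.5065,-.2008,.15],174.7);print(r.get_state()['moment'])
E
```

```text
gripper_force: 0.0
time_s: 21.95
tcp_pos: [0.5066, -0.2003, 0.064]
eef_rot: [179.9, 0.0, 174.8]
contact_force: [0.2, -0.7, -4.9]
gripper_width: 0.0116
gripper_force: 55.0
t 21.95 tcp [ 0.5066 -0.2003  0.064 ] [1.7992e+02 4.0000e-02 1.7482e+02] w 0.0116 F [ 0.2 -0.7 -4.9] 55.0
shift [-0.   -0.02 -4.3 ] turn [0.02 0.01 0.03]
[ 0.01907532 -0.29859754  0.0239026 ]
```

```bash
python3 -m pendant '[[[0,0,-0.3,0,0,0,-1],[0,0,-0.6,0,0,0,-1],[0,0,-0.7,0,0,0,-1],[0,0,-0.8,0,0,0,-1],[0,0,-0.7,0,0,0,-1],[0,0,-0.5,0,0,0,-1],[0,0,-0.2,0,0,0,-1],[0,0,0,0,0,0,-1]]]' |tail -3
python3 - <<'E'
from h import *
from plant import r
rel([.5065,-.2008,.15],174.7)
c,s=wrist();np.savez('w5.npz',**c);cv2.imwrite('pics/w5.png',c['frame'])
K=c['camera_matrix'];m=cv2.inRange(cv2.cvtColor(c['frame'],cv2.COLOR_BGR2HSV),(95,120,60),(125,255,255))
m=cv2.erode(m,np.ones((5,5)));v,u=np.nonzero(m);d=c['depth'][v,u];ok=d>0;u,v,d=u[ok],v[ok],d[ok]
P=np.c_[(u-K[0,2])/K[0,0]*d,-(v-K[1,2])/K[1,1]*d,-d,np.ones_like(d)]@c['T'].T
P=P[(P[:,2]>.05)&(np.hypot(P[:,0]-.48,P[:,1]+.2)<.15)][:,:3]
A=np.c_[P[:,:2],np.ones(len(P))]
for _ in range(4):
    k=np.linalg.lstsq(A,P[:,2],rcond=None)[0];e=np.abs(A@k-P[:,2]);g=e<np.percentile(e,75);A,P=A[g],P[g]
print(len(P),'slope rad',k[:2],P.mean(0),P[:,0].min(),P[:,0].max())
E
```

```text
contact_force: [0.1, 0.5, -4.7]
gripper_width: 0.0114
gripper_force: 55.0
t 22.75 tcp [ 0.5065 -0.2004  0.1398] [1.7991e+02 5.0000e-02 1.7482e+02] w 0.0114 F [ 0.1  0.5 -4.7] 55.0
shift [-0.   -0.02 -0.51] turn [0.02 0.01 0.03]
5924 slope rad [0.00301208 0.00123776] [ 0.43752794 -0.19223977  0.10018885] 0.38925056574635536 0.5027685166547863
```

View pics/w5.png

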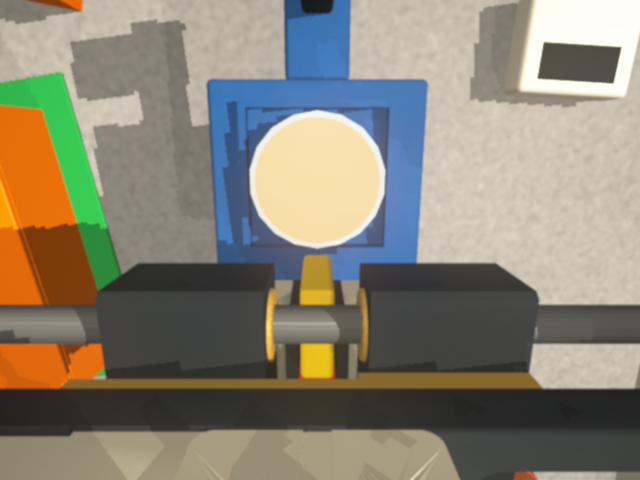

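Level: the deck slope is 0.003 rad, and the amber dish is seated at (317,178). Next I lift a bit, turn +97° about the fin, and refine the reader pose from the first two views.

```bash
python3 -m pendant '[[[0,0,-0.5,0,0,-0.3,-1],[0,0,-0.5,0,0,-0.6,-1],[0,0,-0.2,0,0,-0.9,-1],[0,0,0,0,0,-1,-1],[0,0,0,0,0,-1,-1],[0,0,0,0,0,-1,-1],[0,0,0,0,0,-1,-1],[0,0,0,0,0,-1,-1]]]' |tail -1
python3 -m pendant '[[[0,0,0,0,0,-1,-1],[0,0,0,0,0,-1,-1],[0,0,0,0,0,-1,-1],[0,0,0,0,0,-1,-1],[0,0,0,0,0,-1,-1],[0,0,0,0,0,-1,-1],[0,0,0,0,0,-1,-1],[0,0,0,0,0,-1,-1]]]' |tail -1
python3 -m pendant '[[[0,0,0,0,0,-1,-1],[0,0,0,0,0,-1,-1],[0,0,0,0,0,-1,-1],[0,0,0,0,0,-1,-1],[0,0,0,0,0,-1,-1],[0,0,0,0,0,-1,-1],[0,0,0,0,0,-0.9,-1],[0,0,0,0,0,-0.5,-1]]]' |tail -1
python3 - <<'E'
from h import *
t=load('top0');s=load('scene0')
rel([.518,.127,.16],-88.2)
OR=([3,120,60],[20,255,255])
def ends(c,roi,n):
    L=[]
    for q in blobs(c,*OR,roi,15)[:2]:
        p=q[:,0,:].astype(float);vx=cv2.fitLine(q,cv2.DIST_L2,0,.01,.01).ravel();k=(p-vx[2:])@vx[:2]
        L.append([vx[2:]+vx[:2]*k.min(),vx[2:]+vx[:2]*k.max(),cen(q)]);print(n,np.round(L[-1],1).tolist())
    return L
T=ends(t,(168,225,225,295),'top');S=ends(s,(425,275,482,340),'scene')
# house front edge in the top view, roof boundary right side at z .092
m=blobs(t,[0,0,185],[179,60,255],(75,215,185,310),1000)[0]
b=[(v,m[m[:,0,1]==v][:,0,0].max()) for v in (235,245,255,265,275,290)];print(b)
for v,u in b: print(np.round(plane(t,(u,v),.092)[:2],4))
E
```

```text
gripper_force: 55.0
gripper_force: 55.0
gripper_force: 55.0
t 25.2 tcp [ 0.506  -0.2004  0.1631] [ 1.7992e+02  8.0000e-02 -9.6180e+01] w 0.0115 F [ 0.3  0.5 -5.8] 55.0
shift [-16.34   1.17   0.18] turn [ 0.02  0.02 -2.  ]
top [[177.9, 241.6], [211.9, 233.7], [195.3, 237.6]]
top [[178.1, 281.4], [213.1, 285.3], [196.3, 283.5]]
scene [[426.4, 325.1], [470.7, 335.3], [448.6, 330.2]]
scene [[443.3, 282.5], [481.0, 301.0], [462.1, 291.7]]
[(235, np.int32(170)), (245, np.int32(170)), (255, np.int32(170)), (265, np.int32(170)), (275, np.int32(170)), (290, np.int32(171))]
[0.5769 0.2375]
[0.5505 0.2369]
[0.5242 0.2364]
[0.498  0.2359]
[0.4721 0.2353]
[0.4334 0.232 ]
```

```bash
python3 -m pendant '[[[-0.4,0,0,0,0,-0.5,-1],[-0.8,0,0,0,0,-0.5,-1],[-1,0,0,0,0,-0.5,-1],[-1,0,0,0,0,-0.5,-1],[-1,0,0,0,0,0,-1],[-1,0,0,0,0,0,-1],[-1,0,0,0,0,0,-1],[-1,0,0,0,0,0,-1]]]' |tail -1
python3 - <<'E'
from h import *
t=load('top0');s=load('scene0')
A=[([177.9,241.6],[470.7,335.3]),([211.9,233.7],[426.4,325.1]),([178.1,281.4],[481,301.]),([213.1,285.3],[443.3,282.5])]
P=[]
for a,b in A:
    p,e=tri((t,a),(s,b));P.append(p);print(np.round(p,4),round(e,4),np.round(plane(t,a,.035)[:2],4))
P=np.array(P);print('mid mouth',(P[0]+P[2])/2,'mid outer',(P[1]+P[3])/2)
d=(P[0]+P[2]-P[1]-P[3])/2;print(np.degrees(np.arctan2(d[1],d[0])))
rel([.518,.127,.16],-88.2)
E
```

```text
gripper_force: 55.0
[0.5697 0.235  0.0269] 0.0008 [0.5682 0.2334]
[0.5893 0.1407 0.0276] 0.0015 [0.5875 0.1405]
[0.4607 0.2316 0.0266] 0.0018 [0.4596 0.2309]
[0.4477 0.136  0.0283] 0.0018 [0.4467 0.1362]
mid mouth [0.51523985 0.23331587 0.02673904] mid outer [0.51846739 0.13833413 0.02791672]
91.94619353765917
t 26.0 tcp [ 0.5068 -0.0553  0.1635] [ 1.7997e+02  8.0000e-02 -8.8320e+01] w 0.012 F [ 0.2  0.5 -4.8] 55.0
shift [-9.1  -0.83  0.19] turn [ 0.01  0.02 -0.03]
```

```bash
python3 -m pendant '[[[-1,-0.1,0,0,0,0,-1],[-1,-0.1,0,0,0,0,-1],[-1,-0.1,0,0,0,0,-1],[-1,-0.1,0,0,0,0,-1],[-1,-0.1,0,0,0,0,-1],[-1,-0.1,0,0,0,0,-1],[-1,-0.1,0,0,0,0,-1],[-0.8,-0.1,0,0,0,0,-1]]]' |tail -1
python3 -m pendant '[[[-0.6,-0.1,0.2,0,0,0,-1],[-0.3,0,0.5,0,0,0,-1],[0,0,0.5,0,0,0,-1],[0,0,0.3,0,0,0,-1],[0,0,0,0,0,0,-1],[0,0,0,0,0,0,-1],[0,0,0,0,0,0,-1],[0,0,0,0,0,0,-1]]]' |tail -1
python3 - <<'E'
from h import *
from plant import vision
rel([.5185,.128,.0676],-88.1)
t=vision.capture('top');s=vision.capture('scene')
f=np.zeros((480,800,3),np.uint8);f[:,:400]=cv2.resize(t['frame'][200:320,150:250],None,fx=4,fy=4);f[:450,400:]=cv2.resize(s['frame'][220:370,370:503],(400,450))
cv2.imwrite('pics/pl.png',f)
E
```

```text
gripper_force: 55.0
gripper_force: 55.0
t 27.6 tcp [0.5204 0.1178 0.1341] [-1.7997e+02  1.0000e-01 -8.8400e+01] w 0.0119 F [-0.2  0.7 -5.1] 55.0
shift [-0.51  0.08  3.32] turn [-0.01  0.03 -0.08]
```

View pics/pl.png

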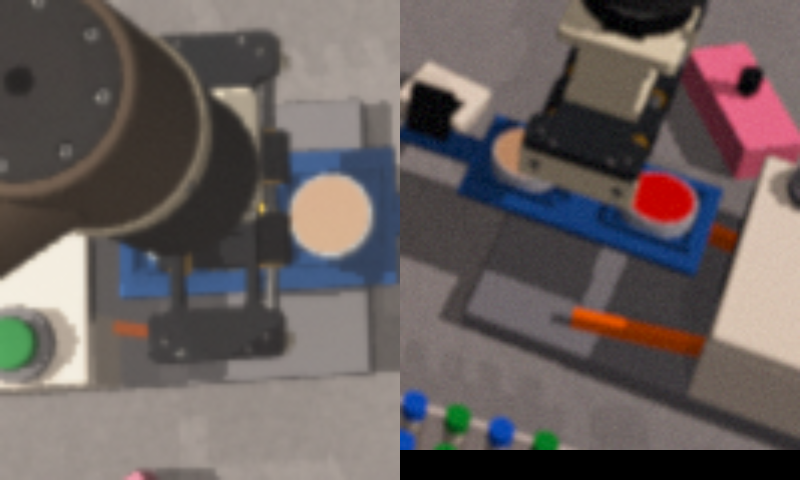

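The views show the tray level above the ledge, plain end to the slot, with the red dish (660,200) and the amber dish seated. Next I lower it.

```bash
python3 -m pendant '[[[-0.25,0.04,0.3,0,0,0,-1],[-0.25,0.04,0.6,0,0,0,-1],[0,0,0.6,0,0,0,-1],[0,0,0.6,0,0,0,-1],[0,0,0.4,0,0,0,-1],[0,0,0.3,0,0,0,-1],[0,0,0.15,0,0,0,-1],[0,0,0.1,0,0,0,-1]]]' |tail -1
python3 -m pendant '[[[0,0,0.1,0,0,0,-1],[0,0,0.05,0,0,0,-1],[0,0,0,0,0,0,-1],[0,0,0,0,0,0,-1],[0,0,0,0,0,0,-1],[0,0,0,0,0,0,-1],[0,0,0,0,0,0,-1],[0,0,0,0,0,0,-1]]]' |tail -1
python3 - <<'E'
from h import *
rel([.5185,.128,.0676],-88.1)
E
```

```text
gripper_force: 55.0
gripper_force: 55.0
t 29.3 tcp [0.5183 0.1279 0.0697] [ 1.7999e+02  8.0000e-02 -8.8380e+01] w 0.0115 F [ 0.5  0.5 -4.8] 55.0
shift [-0.   -0.01  0.1 ] turn [ 0.    0.02 -0.07]
```

```bash
python3 -m pendant '[[[0,0,0.05,0,0,0,-1],[0,0,0.05,0,0,0,-1],[0,0,0.05,0,0,0,-1],[0,0,0,0,0,0,-1],[0,0,0,0,0,0,-1],[0,0,0,0,0,0,-1],[0,0,0,0,0,0,-1],[0,0,0,0,0,0,-1]]]'
```

```text
time_s: 30.1
tcp_pos: [0.5183, 0.128, 0.0672]
eef_rot: [-180.0, 0.1, -88.4]
contact_force: [-4.3, 1.1, 6.5]
gripper_width: 0.0115
gripper_force: 55.0
```

```bash
python3 -m pendant '[[[0,0,-0.03,0,0,0,-0.5],[0,0,0,0,0,0,-0.2],[0,0,0,0,0,0,0.1],[0,0,0,0,0,0,0.1],[0,0,0,0,0,0,0.1],[0,0,0,0,0,0,0.1],[0,0,-0.4,0,0,0,0.1],[0,0,-0.6,0,0,0,0.1]]]'|tail -3
python3 -m pendant '[[[0,0,-0.8,0,0,0,0.1],[0,0,-0.9,0,0,0,0.1],[0.3,0,-0.8,0,0,0,0.1],[1,0,-0.4,0,0,0,0.1],[1,0,0,0,0,0,0.1],[1,0,0,0,0,0,0.1],[1,0,0,0,0,0,0.1],[1,0,0,0,0,0,0.1]]]'|tail -1
python3 -m pendant '[[[0.8,0,0,0,0,0,0.1],[0.4,0,0,0,0,0,0.1],[0,0,0,0,0,0,0.1],[0,0,0,0,0,0,0.1],[0,0,0,0,0,0,0.1],[0,0,0,0,0,0,0.1],[0,0,0,0,0,0,0.1],[0,0,0,0,0,0,0.1]]]'|tail -1
python3 - <<'E'
from h import *
rel([.5185+.0043,.128-.13,.0676],-88.1)
c,s=wrist();np.savez('w6.npz',**c);cv2.imwrite('pics/w6.png',c['frame'])
E
```

```text
contact_force: [-0.9, -1.2, 0.3]
gripper_width: 0.0484
gripper_force: 0.0
gripper_force: 0.0
gripper_force: 0.0
t 32.5 tcp [ 0.5219 -0.0018  0.145 ] [ 1.7998e+02  8.0000e-02 -8.8360e+01] w 0.0478 F [-0.1 -0.6  0.4] 0.0
shift [ 0.01 -0.04  3.87] turn [ 0.    0.02 -0.06]
```

View pics/w6.png

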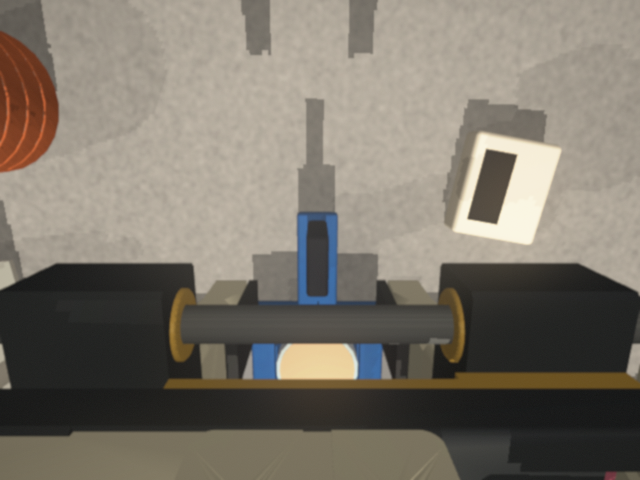

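The wrist view shows the tray straight on the ledge, pull at (317,260), amber dish flat at (317,360). I check the pull position, then descend.

Run:
```python
from h import *
c=load('w6')
q=blobs(c,[0,0,0],[179,255,62],(300,215,335,300),40)[0];x,y,w,h=cv2.boundingRect(q);print(x,y,w,h)
o=c['T'][:3,3];print('cam',o)
for u,v in((317.5,y),(317.5,y+h)): print(plane(c,(u,v),.074)[:2])
rel([.5219,-.002,.070],-88.2)
```

```text
308 221 20 74
cam [ 0.52397756 -0.06777499  0.28073348]
[ 0.52224133 -0.02632173]
[0.52106493 0.01421864]
t 32.55 tcp [ 0.5219 -0.0019  0.145 ] [ 1.7998e+02  8.0000e-02 -8.8360e+01] w 0.0485 F [-0.2  0.2 -0.6] 0.0
shift [0.01 0.   3.75] turn [ 0.    0.02 -0.04]
```

```bash
python3 -m pendant '[[[0.03,0,0.5,0,0,0,0.1],[0.03,0,0.8,0,0,0,0.1],[0,0,0.8,0,0,0,0.1],[0,0,0.7,0,0,0,0.1],[0,0,0.5,0,0,0,0.1],[0,0,0.3,0,0,0,0.1],[0,0,0.15,0,0,0,0.1],[0,0,0,0,0,0,0.1]]]'|tail -1
python3 -m pendant '[[[0,0,0,0,0,0,0.1],[0,0,0,0,0,0,0.1],[0,0,0,0,0,0,-1],[0,0,0,0,0,0,-1],[0,0,0,0,0,0,-1],[0,0,0,0,0,0,-1],[0,0,0,0,0,0,-1],[0,0,0,0,0,0,-1]]]' 15
python3 - <<'E'
from h import *
rel([.515+.0013,.233-.038,.0675],-88.1)
E
```

```text
gripper_force: 0.0
time_s: 34.15
tcp_pos: [0.5219, -0.0032, 0.0701]
eef_rot: [180.0, 0.1, -88.4]
contact_force: [0.5, -0.2, 0.9]
gripper_width: 0.0115
gripper_force: 15.0
t 34.15 tcp [ 0.5219 -0.0032  0.0701] [ 1.7999e+02  8.0000e-02 -8.8380e+01] w 0.0115 F [ 0.5 -0.2  0.9] 15.0
shift [-9.91  0.    0.14] turn [ 0.    0.02 -0.07]
```

```bash
python3 -m pendant '[[[-0.2,0,0,0,0,0,-1],[-0.4,0,0,0,0,0,-1],[-0.6,0,0,0,0,0,-1],[-0.6,0,0,0,0,0,-1],[-0.6,0,0,0,0,0,-1],[-0.6,0,0,0,0,0,-1],[-0.5,0,0,0,0,0,-1],[-0.4,0,0,0,0,0,-1]]]'|tail -6
python3 -m pendant '[[[-0.4,0,0,0,0,0,-1],[-0.5,0,0,0,0,0,-1],[-0.6,0,0,0,0,0,-1],[-0.6,0,0,0,0,0,-1],[-0.5,0,0,0,0,0,-1],[-0.4,0,0,0,0,0,-1],[-0.2,0,0,0,0,0,-1],[0,0,0,0,0,0,-1]]]'|tail -6
python3 - <<'E'
from h import *
rel([.515+.0013,.233-.038,.0675],-88.1)
E
```

```text
time_s: 34.95
tcp_pos: [0.5196, 0.0759, 0.0701]
eef_rot: [180.0, 0.1, -88.3]
contact_force: [-0.6, -3.0, -0.6]
gripper_width: 0.0121
gripper_force: 15.0
time_s: 35.75
tcp_pos: [0.5181, 0.1397, 0.0702]
eef_rot: [-180.0, 0.1, -88.3]
contact_force: [0.6, 1.7, -2.8]
gripper_width: 0.0117
gripper_force: 15.0
t 35.75 tcp [0.5181 0.1397 0.0702] [-1.7998e+02  1.2000e-01 -8.8340e+01] w 0.0117 F [ 0.6  1.7 -2.8] 15.0
shift [-2.77  0.01  0.14] turn [-0.    0.03 -0.06]
```

```bash
python3 -m pendant '[[[-0.3,0,0.02,0,0,0,-1],[-0.5,0,0,0,0,0,-1],[-0.5,0,0,0,0,0,-1],[-0.5,0,0,0,0,0,-1],[-0.3,0,0,0,0,0,-1],[-0.2,0,0,0,0,0,-1],[-0.1,0,0,0,0,0,-1],[-0.1,0,0,0,0,0,-1]]]'|tail -6
python3 -m pendant '[[[-0.1,0,0,0,0,0,-1],[-0.1,0,0,0,0,0,-1],[-0.1,0,0,0,0,0,-1],[0,0,0,0,0,0,-1],[0,0,0,0,0,0,-1],[0,0,0,0,0,0,-1],[0,0,0,0,0,0,-1],[0,0,0,0,0,0,-1]]]'|tail -6
```

```text
time_s: 36.55
tcp_pos: [0.5165, 0.1886, 0.0701]
eef_rot: [180.0, 0.1, -88.4]
contact_force: [0.7, -6.0, 3.8]
gripper_width: 0.0119
gripper_force: 15.0
time_s: 37.35
tcp_pos: [0.516, 0.1915, 0.0699]
eef_rot: [179.9, -0.2, -88.4]
contact_force: [5.3, -18.5, 4.1]
gripper_width: 0.0119
gripper_force: 15.0
```

```bash
python3 -m pendant '[[[0.05,0,0,0,0,0,-1],[0.05,0,0,0,0,0,-0.6],[0,0,0,0,0,0,0],[0,0,0,0,0,0,0.1],[0,0,0,0,0,0,0.1],[0,0,0,0,0,0,0.1],[0,0,0,0,0,0,0.1],[0,0,-0.3,0,0,0,0.1]]]'|tail -6
python3 -m pendant '[[[0,0,-0.5,0,0,0,0.1],[0,0,-0.7,0,0,0,0.1],[0,0,-0.8,0,0,0,0.1],[0,0,-0.8,0,0,0,0.1],[0,0,-0.8,0,0,0,0.1],[0,0,-0.4,0,0,0,0.1],[0,0,0,0,0,0,0.1],[0,0,0,0,0,0,0.1]]]'|tail -1
python3 - <<'E'
from h import *
from plant import vision
rel([.445,.275,.17],-88.4)
c,s=wrist();np.savez('w7.npz',**c)
sc=vision.capture('scene');np.savez('s7.npz',**sc)
f=np.zeros((500,800,3),np.uint8);f[:300,:400]=cv2.resize(c['frame'],(400,300));f[:480,400:]=cv2.resize(sc['frame'][260:380,420:520],(400,480))
cv2.imwrite('pics/home.png',f)
E
```

```text
time_s: 38.15
tcp_pos: [0.5159, 0.1925, 0.0754]
eef_rot: [179.9, 0.0, -88.4]
contact_force: [0.2, 0.4, -0.2]
gripper_width: 0.0478
gripper_force: 0.0
gripper_force: 0.0
t 38.95 tcp [0.5162 0.1925 0.1558] [ 1.7998e+02  9.0000e-02 -8.8390e+01] w 0.0485 F [-0.  0. -0.] 0.0
shift [-4.23  3.44 -0.7 ] turn [0.   0.02 0.  ]
```

View pics/home.png

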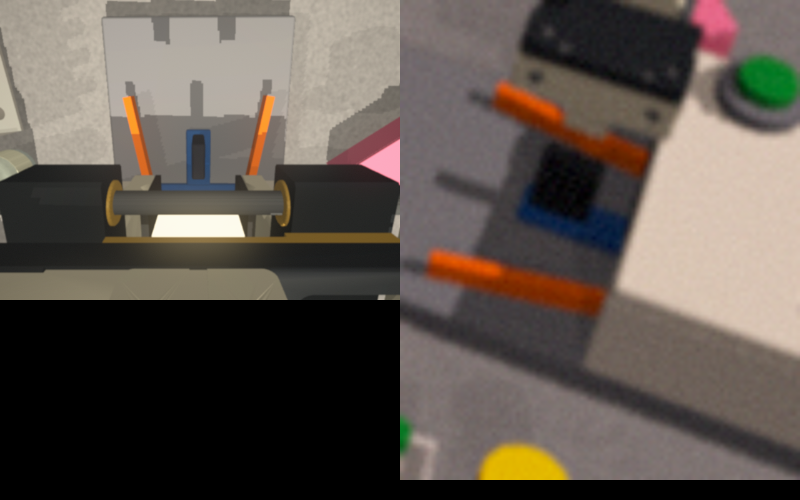

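Run:
```python
from h import *
c=load('w7');B=c['frame'].astype(int)
g=B.sum(2)[:, 315:320].mean(1); print('grad rows ledge',[(v,int(g[v+1]-g[v-1])) for v in range(15,40) if abs(g[v+1]-g[v-1])>30])
n=blobs(c,[95,100,40],[125,255,255],(290,195,345,300),100)[0];x,y,w,h=cv2.boundingRect(n);print('neck',x,y,w,h)
d=blobs(c,[95,100,40],[125,255,255],(240,280,400,310),20);print([cv2.boundingRect(k) for k in d])
for v in (24,25,26,27,28): print(v,plane(c,(317,v),.02)[:2])
print('neck tip',plane(c,(x+w/2,y),.028)[:2],plane(c,(x,y+20),.028)[:2],plane(c,(x+w,y+20),.028)[:2])
# guides
for q in blobs(c,[3,150,60],[20,255,255],(180,140,450,300),50)[:2]:
    p=q[:,0,:];t=p[p[:,1].argmin()];b=p[p[:,1].argmax()];print('guide',t,b,plane(c,t,.035)[:2],plane(c,b,.035)[:2])
```

```text
grad rows ledge [(26, 65), (27, 97), (28, 94), (29, 61)]
neck 290 208 55 92
[(259, 280, 116, 24)]
24 [0.51969283 0.06025323]
25 [0.51967747 0.06080063]
26 [0.51966208 0.06134863]
27 [0.51964669 0.06189723]
28 [0.51963127 0.06244643]
neck tip [0.51627592 0.17081439] [0.53397568 0.18460257] [0.49782083 0.18359986]
guide [206 154] [226 279] [0.58550779 0.13813521] [0.57542008 0.21871009]
guide [426 153] [398 279] [0.45091291 0.13378862] [0.46179681 0.21556805]
```

The views show the deck gone into the slot and the pull centred outside. The neck tip puts the tray at about +89 mm, so I confirm with a low, gentle push of the closed fingertips on the pull's foot.

```bash
python3 -m pendant '[[[0.6,0,0,0,0,0,-1],[0.9,0,0,0,0,0,-1],[0.6,0,0.2,0,0,0,-1],[0.2,0,0.8,0,0,0,-1],[0,0,1,0,0,0,-1],[0,0,1,0,0,0,-1],[0,0,0.9,0,0,0,-1],[0,0,0.6,0,0,0,-1]]]' |tail -5
python3 -m pendant '[[[0,0,0.4,0,0,0,-1],[0,0,0.2,0,0,0,-1],[0,0,0,0,0,0,-1],[-0.2,0,0,0,0,0,-1],[-0.2,0,0,0,0,0,-1],[-0.2,0,0,0,0,0,-1],[-0.1,0,0,0,0,0,-1],[-0.1,0,0,0,0,0,-1]]]' |tail -5
```

```text
tcp_pos: [0.5171, 0.1452, 0.0643]
eef_rot: [179.9, 0.0, -88.5]
contact_force: [-0.1, 0.9, -0.7]
gripper_width: 0.0005
gripper_force: 0.0
tcp_pos: [0.5173, 0.1632, 0.0541]
eef_rot: [-180.0, 0.1, -88.4]
contact_force: [0.4, 0.5, -0.1]
gripper_width: 0.0003
gripper_force: 0.0
```

```bash
python3 -m pendant '[[[-0.05,0,0,0,0,0,-1],[-0.05,0,0,0,0,0,-1],[-0.05,0,0,0,0,0,-1],[-0.05,0,0,0,0,0,-1],[0,0,0,0,0,0,-1],[0,0,0,0,0,0,-1],[0,0,0,0,0,0,-1],[0,0,0,0,0,0,-1]]]' |tail -5
python3 -m pendant '[[[-0.05,0,0,0,0,0,-1],[-0.05,0,0,0,0,0,-1],[-0.05,0,0,0,0,0,-1],[-0.05,0,0,0,0,0,-1],[0,0,0,0,0,0,-1],[0,0,0,0,0,0,-1],[0,0,0,0,0,0,-1],[0,0,0,0,0,0,-1]]]' |tail -5
```

```text
tcp_pos: [0.5169, 0.1643, 0.0539]
eef_rot: [179.9, -0.1, -88.4]
contact_force: [4.1, -11.8, 3.4]
gripper_width: 0.0006
gripper_force: 6.2
tcp_pos: [0.5161, 0.1645, 0.0539]
eef_rot: [179.7, -0.4, -88.5]
contact_force: [9.3, -30.2, 8.0]
gripper_width: 0.0005
gripper_force: 15.1
```

The pull is stiff against the stop (0.2 mm for 18 N more), so the tray is home. Next I back off, rise and go above the button.

```bash
python3 -m pendant '[[[0.3,0,0,0,0,0,-1],[0.3,0,0,0,0,0,-1],[0.2,0,-0.3,0,0,0,-1],[0,0,-0.8,0,0,0,-1],[0,0,-1,0,0,0,-1],[0,0,-1,0,0,0,-1],[0,0,-1,0,0,0,-1],[0,0,-1,0,0,0,-1]]]' |tail -5
python3 -m pendant '[[[-0.8,0.4,-0.3,0,0,0,-1],[-1,0.6,0,0,0,0,-1],[-1,0.6,0,0,0,0,-1],[-1,0.6,0,0,0,0,-1],[-1,0.6,0,0,0,0,-1],[-1,0.5,0,0,0,0,-1],[-0.6,0.2,0,0,0,0,-1],[-0.2,0,0,0,0,0,-1]]]' |tail -1
python3 - <<'E'
from h import *
rel([.4455,.275,.13],-88.2)
c,s=wrist()
for q in blobs(c,[45,80,40],[75,255,255],None,200)[:3]: print(cen(q),cv2.boundingRect(q),plane(c,cen(q),.106))
E
```

```text
tcp_pos: [0.5175, 0.1551, 0.1572]
eef_rot: [-180.0, 0.1, -88.3]
contact_force: [0.1, -0.1, 0.4]
gripper_width: 0.0004
gripper_force: 0.0
gripper_force: 0.0
t 43.85 tcp [0.4435 0.2859 0.1625] [-1.7998e+02  1.2000e-01 -8.8270e+01] w 0.0004 F [1.1 0.8 0.8] 0.0
shift [ 0.55 -0.08  1.62] turn [-0.    0.03 -0.02]
[315.74797711 248.68630353] (281, 216, 69, 70) [0.44441162 0.27230257 0.106     ]
```

```bash
python3 -m pendant '[[[0.3,-0.05,0,0,0,0,-1],[0.3,0,0.2,0,0,0,-1],[0,0,0.4,0,0,0,-1],[0,0,0.4,0,0,0,-1],[0,0,0.3,0,0,0,-1],[0,0,0.15,0,0,0,-1],[0,0,0.1,0,0,0,-1],[0,0,0,0,0,0,-1]]]' |tail -5
python3 -m pendant '[[[0,0,0.1,0,0,0,-1],[0,0,0.1,0,0,0,-1],[0,0,0.05,0,0,0,-1],[0,0,0.05,0,0,0,-1],[0,0,0,0,0,0,-1],[0,0,0,0,0,0,-1],[0,0,0,0,0,0,-1],[0,0,0,0,0,0,-1]]]' |tail -5
```

```text
tcp_pos: [0.4451, 0.2721, 0.131]
eef_rot: [180.0, 0.0, -88.4]
contact_force: [-0.5, -3.7, 4.8]
gripper_width: 0.0006
gripper_force: 2.2
tcp_pos: [0.4454, 0.2725, 0.1296]
eef_rot: [-179.9, 0.1, -88.3]
contact_force: [-15.9, -9.7, 44.4]
gripper_width: 0.0007
gripper_force: 22.0
```

```bash
python3 -m pendant '[[[0,0,-0.3,0,0,0,-1],[0,0,-0.5,0,0,0,-1],[0,0,-0.8,0,0,0,-1],[0,0,-1,0,0,0,-1],[0,0,-1,0,0,0,-1],[0,0,-1,0,0,0,-1],[0,0,-0.5,0,0,0,-1],[0,0,0,0,0,0,-1]]]' |tail -5
python3 - <<'E'
from h import *
from plant import vision
c,s=wrist();sc=vision.capture('scene')
for q in blobs(c,[45,80,40],[75,255,255],None,200)[:2]: print(cen(q),cv2.boundingRect(q))
s0=load('scene0')
for n,f in(('0',s0),('now',sc)):
    q=blobs(f,[45,80,40],[75,255,255],(495,265,530,300),20);print(n,[(cen(k),cv2.boundingRect(k)) for k in q])
rel([.4455,.275,.2],-88.2)
f=np.hstack([cv2.resize(c['frame'],(400,300)),cv2.resize(sc['frame'],(400,300))]);cv2.imwrite('pics/end.png',f)
E
```

```text
tcp_pos: [0.4457, 0.2734, 0.2284]
eef_rot: [-179.9, 0.2, -88.4]
contact_force: [0.5, 0.2, -0.1]
gripper_width: 0.0006
gripper_force: 0.0
[318.91978521 241.95646427] (294, 216, 51, 52)
0 [(array([511.58666667, 279.84222222]), (504, 273, 16, 14))]
now [(array([511.61921296, 280.01388889]), (504, 274, 16, 13))]
t 46.4 tcp [0.4448 0.2725 0.2264] [ 1.7995e+02  8.0000e-02 -8.8390e+01] w 0.0005 F [-0.2  0.6 -0.4] 0.0
shift [-0.12 -0.04  1.32] turn [ 0.01  0.02 -0.05]
```

View pics/end.png

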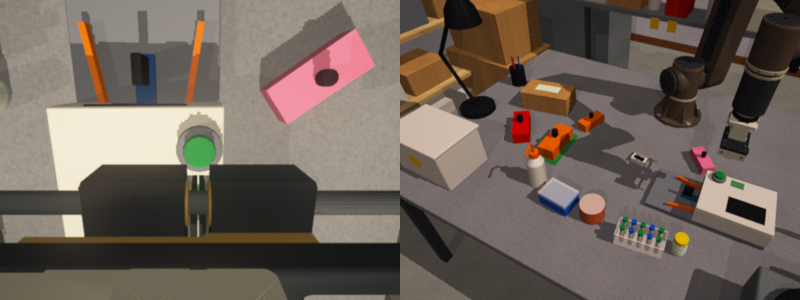

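The button is back at its start pixel (511.6,280). The cover stands on the mat, the pull is outside the slot, and the arm is clear. Handing in.

```bash
python3 -c "
from plant import r
print(r.close_job())"
```

```text
the job is handed in; nothing more can be done
None
```

The job is handed in, though no verdict was returned: the cover is upright on the mat, the tray is home against the stop, and the start button was pressed to the bottom and came back up. Two things were not confirmed: I did not see the dishes once the tray was in the slot, and the fingertip press on the button reached 44 N, where the rules limit the arm and gripper body to 40 N.

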